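# Slide out the inspection carriage and hold its hold-down frame open

## Robot

A 6-joint arm with a two-finger parallel gripper is mounted at the origin on the work surface. World frame = base frame: x ahead of the robot, y to its left, z up, the work surface at z = 0. Lengths are in m, angles in rad, forces in N, time in s.
With the tool pointing down it reaches from about 0.25 to 0.775 m from the base axis. Payload 8.9 kg.
Tool frame: the origin (TCP) lies midway between the tips of the shut fingers; the grasp point (between the pads) lies 19 mm behind it; z points along the fingers, y is the line along which they close (so a half turn about z gives the same grasp; the last joint's range is limited). The gripper opens to 85 mm and grips with 20 to 120 N. Pads are 22 mm wide; open, the fingers measure 114 mm over their backs; the gripper's body (76 mm by 85 mm) begins 54 mm behind the grasp point. The pads swing forward as they close: fully open they stand 13 mm farther back than shut.
Start: joints at [1.003, 0.291, -0.153, 1.127, 0, 1.431], TCP at [0.218, 0.477, 0.231] pointing down, gripper open.
Joint ranges: [-2.52, 2.52], [-0.91, 1.74], [-1.3, 1.37], [-1.96, 2.02], [-1.52, 1.47], [-3.14, 3.14]. Speed limits (rad/s): [2.22, 2.22, 2.79, 3.14, 3.14, 3.14].

## Interface

Orientations are given as a unit quaternion [w, x, y, z].
In Python, from rig import arm, imaging gives the robot as it stands. The module is installed in compiled form; this text tells all that it offers.
- The arm moves only by the tool send_rows, never from a script. Its argument "plan" is text: rows parted by semicolons, each of 7 numbers parted by spaces: the shift along the tool's x, y, z in units of 30 mm (1.0 is 30 mm), then the turn, a rotation vector about the tool's x, y, z in units of 6 degrees (1.0 is 6 degrees), then the opening, from 0 (shut) to 1 (fully open). A call has 1 to 12 rows; each row shifts and turns the commanded pose from where the row before left it, along the tool's axes as they then stand; what a row does not reach is not made up. A row lasts 1/12 s, in which the tool goes at most 41.7 mm and 7.16 degrees, less where a joint would pass 70% of its speed; a pose out of reach is approached as far as the arm can. A call is refused whole if a number of a shift passes 1 or a number of a turn 1, either way. A call with a gripper value outside its range is refused whole. The fingers move at their own pace and stop on an object; the grip force is fixed at half the most. Time passes only in rows, so rows that do not move let the fingers close. It gives the time, the measured TCP pose, the force, the opening and the grip force at its end, in the units of the state.
- arm.get_obs(): the state, without advancing time (a new reading comes with each control period).
- imaging.camera(name): name is "scene" or "top" or "wrist"; returns (picture, depth): 480x640x3 uint8, red, green, blue; 480x640 float32, m along the optical axis (not along the pixel's ray), 0 where there is no reading.
- imaging.calibration(name): a dict with "intrinsics" (3x3 intrinsics, pixels), "R" (3x3) and "t" (3): a world point X has camera coordinates R X + t. Camera axes: x right, y down, z forward; pixel columns grow to the right and rows downward; lengths in m; the calibration is good to about 2 mm. A picture is of the moment at which its call begins: read the wrist's pose just before it. calibration takes no time and is no camera call; for the wrist camera it gives the pose at the moment of the call.
- arm.close_job(): hands the job in; it is judged then, once.
The state is a dict: "time_s": time; "q": joint angles; "joint_vel": joint speeds; "effort": joint torques, N m; "position": TCP position; "ee_rot": TCP orientation; "contact_force": force on the tool from outside, world axes, zero at the start; "moment": the same for the moment, N m; "grip_width": opening from 0.0 (shut) to 1.0 (fully open); "grasp_force": force on a finger pad.
Only numpy, scipy, OpenCV 4.12 (cv2) and the standard library are available. Lean on these libraries where they do the work, as an engineer would, in place of code of your own. Each camera call takes 0.05 s, during which the arm holds its last target. There are 200 camera calls.

## Task

The inspected circuit board has to come out of the inspection station: pull the board carriage with its bar handle out from under the light head until it is fully out against its stop, with the hold-down frame still closed and latched. Then pull the frame's upright latch handle sideways against its spring (the same way as the carriage came out), lift the frame with its coupler off the ball stud to an opening of at least 20 degrees, and finish while still holding it up there so that the board can be taken out. Do not press on the circuit board with the gripper or arm, and leave the other things on the bench where they are.

Things in the scene. Friction and masses are not known exactly. Their poses are not given: they have to be found in the camera images.
- station: bench inspection station, fixed: grey base plate 310 mm (its x) by 440 mm (its y), top at 20 mm, with two steel rails along its y axis. Origin on the bench, x axis from the front side (near the robot) to the rear, y axis along the rails towards the end under the light head. All offsets below are in its axes
- light_head: light head with camera, fixed over the +y end of the station: black box 180 mm (x) by 150 mm (y), 105 to 153 mm above the bench, white camera up to 280 mm, carried by a column of 32 mm diameter, 360 mm high, 155 mm behind (+x of) its origin. Origin on the bench 100 mm to +y of the station's origin; the box is centred 10 mm in front (-x) of it. The light box overhangs the carriage when that is in; a frame lifted there strikes it after about 8 degrees
- carriage (a joint): board carriage on the rails: 0 = fully in under the light head, 0.17 m = fully out against its end stop; grows as the carriage moves towards the station's -y. Friction about 3 N when moved slowly, it stays where it is left. It is an aluminium plate 225 mm (x) by 200 mm (y), top 46 mm above the bench
- pull_handle (a point): middle of the carriage's pull handle: horizontal black round bar along the station's x, 94 mm long, 14 mm in diameter, its axis 76 mm above the bench, on two 10 mm posts 40 mm to either side of this point. It stands 45 mm off the carriage's -y edge over a lip plate whose top is 46 mm above the bench; to its +y the nearest thing is the frame's side bar, 52 mm away (75 mm high). With the carriage in, the light box is 70 mm to its +y
- frame_hinge (a point): middle of the frame's hinge axis at the rear of the carriage, 70 mm above the bench; the axis runs along the station's y. Moves with the carriage
- frame (a joint): hold-down frame: rectangular aluminium frame of bars 10 mm thick (65 to 75 mm above the bench) about 180 by 186 mm over the circuit board, hinged at the rear. 0 = closed with its coupler seated on the ball stud, grows in rad as the front is lifted, up to 1.2. It has no stay: let go, it falls shut. About 0.45 kg, 2 to 3 N to lift at the latch handle
- coupler_top (a point): top of the coupler, a steel dome 36 mm in diameter in the middle of the frame's front edge, 227 mm in front of the hinge and 92 mm above the bench when closed. It sits over the ball (25 mm in diameter) of a stud on the carriage. Moves with the frame
- latch (a joint): latch fork on the coupler: 0 = shut under the ball, 0.018 m = pulled out to its stop; grows as it is pulled towards the station's -y. Spring: about 5 N at the start, 9 N at the stop. Past 0.011 m the fork is clear of the ball and the frame can be lifted; with less the ball holds the frame down. Let go, it springs shut. It is carried by the frame, so the frame can be lifted by the pulled latch handle
- latch_grip (a point): middle of the latch handle's grip: upright black round grip 14 mm in diameter, 48 mm tall (76 to 124 mm above the bench when closed; this point is at 100 mm), at the -y end of the latch's horizontal rod (8 mm thick, its top 64 mm above the bench). 227 mm in front of the hinge, 88 mm to -y of the coupler's middle; the spring barrel's end is 28 mm to +y of the grip and lower (top 70 mm). Free space around it otherwise. Moves and tilts with the frame
- board (a point): the circuit board in the carriage under the frame, green, 120 by 150 mm, top 58 mm above the bench, parts on it up to 67 mm. This point is the middle of its top; moves with the carriage
- brush: bystander: hand brush, 160 mm long, lying in front of the station; origin at its underside
- screwdriver: bystander: screwdriver, 180 mm long, lying in front of the station; origin at its underside
- tape_roll: bystander: roll of amber tape lying flat, 68 mm in diameter, 19 mm high, beyond the station's -y end; origin at the centre of its underside
- heat_sink: bystander: finned aluminium heat sink 60 by 60 by 26 mm, in front of the station near its -y end; origin at the centre of its underside
- solder_spool: bystander: grey spool standing on its flange, 60 mm in diameter, 46 mm high; origin at the centre of its underside
- solvent_bottle: bystander: white bottle, 58 mm in diameter, 130 mm high; origin at the centre of its underside
- flux_jar: bystander: amber jar, 60 mm in diameter, 55 mm high; origin at the centre of its underside

How it is judged:
On the way, in this order (a step that is already met when the one before it is completed fails the run):
1. the carriage is fully out (within 10 mm of its stop) with the frame still closed and the latch shut (value of joint latch below 0.004 m and value of joint carriage above 0.16 m and value of joint frame below 0.04 rad), for 0.2 s.
2. the latch is pulled clear of the ball (over 10 mm) while the frame is still down (value of joint latch above 0.01 m and value of joint frame below 0.06 rad and value of joint carriage above 0.155 m).
3. the coupler is lifted off the ball (value of joint frame above 0.15 rad and value of joint carriage above 0.155 m), for 0.1 s.
At the end, for the whole second after the job is handed in: The carriage is within 15 mm of its out stop; the frame is open by at least 17 degrees (0.30 rad, dome top over 140 mm above the bench), still, held by the fingers (over 1 N) and carried by nothing else: neither the light head nor a loose thing touches it (value of joint frame above 0.3 rad and velocity of joint frame between -0.1 and 0.1 rad/s and height (world z) of coupler_top above 0.14 m and contact force between the fingers and frame above 1 N and value of joint carriage above 0.155 m and contact force between frame and light_head below 0.3 N and contact force between frame and brush below 0.3 N and contact force between frame and screwdriver below 0.3 N and contact force between frame and tape_roll below 0.3 N and contact force between frame and heat_sink below 0.3 N and contact force between frame and solder_spool below 0.3 N and contact force between frame and solvent_bottle below 0.3 N and contact force between frame and flux_jar below 0.3 N); the arm keeps its last pose, push and grip.
It fails at once if the gripper or arm presses on the circuit board (over 1 N) (contact force between any of the fingers, the arm and carriage_c1 above 1 N).
It fails at once if a bystander is moved by more than 20 mm (distance of any of brush, screwdriver, tape_roll, heat_sink, solder_spool, solvent_bottle, flux_jar from where it was at the start of the episode above 0.02 m).
It also fails if it takes over 45 s, if anything falls off the work surface, if the arm or the gripper's body presses on something with over 40 N, if the wrist force passes 120 N, or if a joint passes its speed limit or range.

## Working session

There is one attempt and no reset: what is moved stays moved. The work goes in short steps, Python scripts to look and compute and a tool call to move; the robot and the scene stay as the last step left them, time stands still between calls to the robot, and variables do not carry over. Pictures are saved under pics/ and viewed, at most 10 in all, crops included, and the job is handed in when it is done.

Besides the shell and the picture viewer there is one more tool, called after "Emit:" as name(argument=value, ...) on one line, values as JSON. send_rows: Moves the arm, as the interface text tells. Its arguments: {"type":"object","properties":{"plan":{"type":"string"}},"required":["plan"]}

```bash
mkdir -p pics; cat > h.py <<'E'
import numpy as np, cv2
from rig import arm, imaging
def pts(name):
    c=imaging.calibration(name); p,d=imaging.camera(name)
    K,R,t=map(np.array,(c["intrinsics"],c["R"],c["t"]))
    v,u=np.mgrid[:480,:640]
    C=np.stack([(u-K[0,2])/K[0,0]*d,(v-K[1,2])/K[1,1]*d,d],-1)
    W=(C-t)@R; W[d==0]=np.nan
    return p,d,W
E
python3 - <<'E'
from h import *
print(arm.get_obs())
for n in("scene","top"):
    p,d,W=pts(n); cv2.imwrite(f"pics/{n}0.png",p[:,:,::-1]); np.save(f"{n}0.npy",W)
    c=imaging.calibration(n); print(n,c, -np.array(c["R"]).T@c["t"])
E
```

```text
{'time_s': 0.0, 'q': array([ 1.00269911e+00,  2.91249862e-01, -1.54105711e-01,  1.12669236e+00,
        4.35882118e-06,  1.43148014e+00]), 'joint_vel': array([-4.57623040e-04, -3.56836405e-04,  2.51534274e-04, -8.16301875e-04,
        6.87634770e-05,  1.76313422e-03]), 'effort': array([-1.32766279e-03, -5.37146473e+01,  3.31368971e+01,  1.59627636e-02,
       -2.11392608e-04, -1.19334959e-05]), 'position': array([0.21804892, 0.47711278, 0.2307558 ]), 'ee_rot': array([-2.18808922e-04,  2.12751895e-01,  9.77106053e-01, -5.86309004e-04]), 'contact_force': array([0.15237175, 0.47121652, 0.61965133]), 'moment': array([ 0.04826075,  0.01120672, -0.02695989]), 'grasp_force': 0.0, 'grip_width': 1.001644631510636}
scene {'intrinsics': array([[540.06221899,   0.        , 321.40558102],
       [  0.        , 540.06221899, 245.62036818],
       [  0.        ,   0.        ,   1.        ]]), 'R': array([[ 0.20997322,  0.9774761 ,  0.02125368],
       [ 0.67775269, -0.12985271, -0.72373308],
       [-0.70467194,  0.1663693 , -0.68975265]]), 't': array([-0.11020014, -0.33076147,  1.61243233])} [ 1.38354937 -0.20349152  0.8751386 ]
top {'intrinsics': array([[506.85178619,   0.        , 330.05710351],
       [  0.        , 506.85178619, 244.96619786],
       [  0.        ,   0.        ,   1.        ]]), 'R': array([[-4.73268802e-02, -9.98879453e-01, -7.59082893e-05],
       [-9.76032157e-01,  4.62605362e-02, -2.12652747e-01],
       [ 2.12417972e-01, -9.99010217e-03, -9.77127834e-01]]), 't': array([0.00161327, 0.57010649, 1.1430676 ])} [ 0.31371052 -0.01334261  1.238158  ]
```

View pics/top0.png

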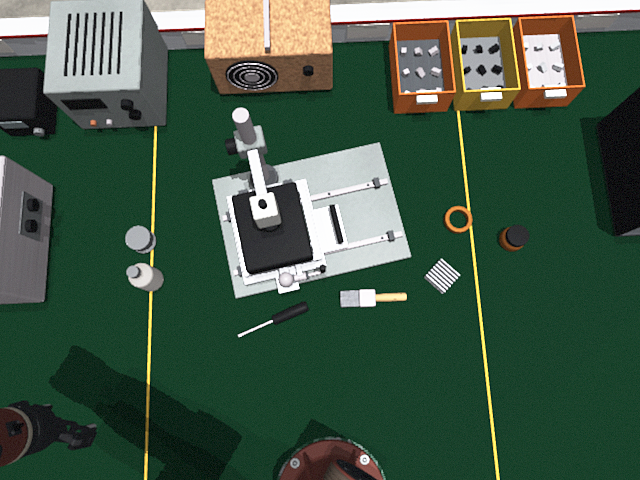

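View pics/scene0.png

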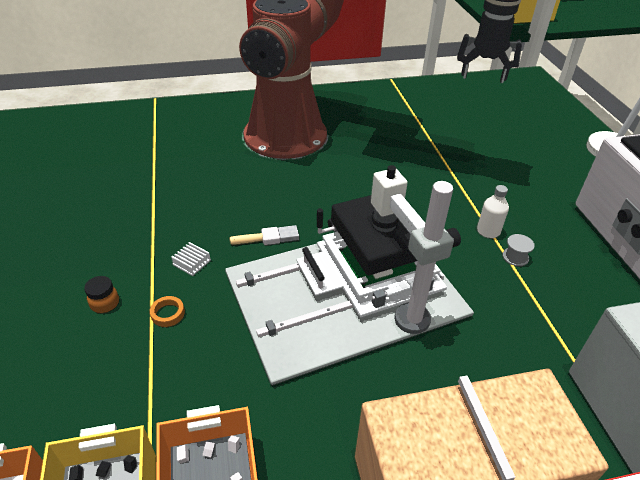

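The top view shows the bar handle at about (337,225), the latch grip at about (322,268), the dome at (287,280), and the base plate's corners at (213,180), (380,144), (411,257), (237,297). The scene view shows the bar at (313,264) and the grip at (320,217).

```bash
python3 - <<'E'
from h import *
for n,boxes in(("top",{"bar":(322,200,350,248),"grip":(305,258,335,285)}),("scene",{"bar":(298,242,330,285),"grip":(312,203,326,230)})):
    W=np.load(n+"0.npy"); p=cv2.imread(f"pics/{n}0.png")
    for k,(a,b,c,e) in boxes.items():
        s=np.s_[b:e,a:c]; m=(p[s].max(2)<60)&(W[s][...,2]>(.066 if k=="bar" else .07))&(W[s][...,2]<.135)
        q=W[s][m]; 
        print(n,k,len(q),np.median(q,0).round(4),q.min(0).round(4),q.max(0).round(4))
        x=q[:,:2]-q[:,:2].mean(0); print(np.linalg.svd(x,full_matrices=False)[2][0].round(3))
# base plate: z ~ .02, greyish
W=np.load("top0.npy"); p=cv2.imread("pics/top0.png").astype(int)
m=(abs(W[...,2]-.02)<.008)&(p.min(2)>90); m[:140]=0;m[300:]=0;m[:,:205]=0;m[:,415:]=0
r=cv2.minAreaRect((W[m][:,:2]*1000).astype(np.float32)); print(r)
print(cv2.boxPoints(r).round(1).tolist())
m=(p.max(2)<70)&(abs(W[...,2]-.153)<.01);m[:180]=0;m[280:]=0;m[:,:230]=0;m[:,320:]=0
r=cv2.minAreaRect((W[m][:,:2]*1000).astype(np.float32)); print("box",r)
E
```

```text
top bar 170 [ 0.6144 -0.0416  0.0823] [ 0.5725 -0.0537  0.0724] [ 0.6616 -0.0294  0.0885]
[-0.983 -0.184]
top grip 43 [ 0.5085 -0.0014  0.1207] [ 0.5016 -0.009   0.0735] [0.5312 0.0332 0.1342]
[-0.548 -0.836]
scene bar 198 [ 0.6226 -0.041   0.0825] [ 0.5712 -0.0529  0.0713] [ 0.6647 -0.0277  0.0874]
[0.981 0.192]
scene grip 112 [ 0.5105 -0.0032  0.1064] [ 0.4977 -0.0094  0.0787] [0.5169 0.003  0.1294]
[-0.348 -0.937]
((605.4329833984375, 12.278976440429688), (408.45001220703125, 439.7706298828125), 10.57007122039795)
[[364.29998779296875, 191.0], [445.0, -241.3000030517578], [846.5, -166.39999389648438], [765.9000244140625, 265.8999938964844]]
box ((600.01025390625, 103.07270050048828), (178.1688690185547, 148.9456329345703), 10.612208366394043)
```

Emit:
send_rows(plan="0 0 0 0 0 -0.98 0.5;0 0 0 0 0 -0.98 0.5;0 0 0 0 0 -0.98 0.5;0 0 0 0 0 -0.98 0.5;0 0 0 0 0 -0.98 0.5;0 0 0 0 0 -0.98 0.5;-0.2 -0.8 0 0 0 0 0.5;-0.2 -0.9 0 0 0 0 0.5;-0.2 -0.9 0 0 0 0 0.5;-0.2 -0.9 0 0 0 0 0.5;-0.2 -0.9 0 0 0 0 0.5;-0.2 -0.9 0 0 0 0 0.5")

```text
time_s: 1.1
position: [0.2833, 0.3266, 0.231]
ee_rot: [-0.0, -0.093, 0.996, -0.0]
contact_force: [0.8, 0.2, -0.7]
grip_width: 0.5
grasp_force: 0.0
```

Emit:
send_rows(plan="0 -0.9 0 0 0 0 0.5;0 -0.9 0 0 0 0 0.5;0 -0.9 0 0 0 0 0.5;0 -0.9 0 0 0 0 0.5;0 -0.9 0 0 0 0 0.5;0 -0.9 0 0 0 0 0.5;0 -0.9 0 0 0 0 0.5;0 -0.9 0 0 0 0 0.5;0 -0.9 0 0 0 0 0.5;0 -0.9 0 0 0 0 0.5;0 0 0 0 0 0 0.5;0 0 0 0 0 0 0.5")

```text
time_s: 2.1
position: [0.3334, 0.0616, 0.2312]
ee_rot: [-0.0, -0.092, 0.996, 0.0]
contact_force: [-1.3, 0.5, -0.0]
grip_width: 0.5
grasp_force: 0.0
```

Emit:
send_rows(plan="-0.6 -0.8 0 0 0 0 0.5;-0.6 -0.8 0 0 0 0 0.5;-0.7 -0.8 0 0 0 0 0.5;-0.7 -0.8 0 0 0 0 0.5;-0.7 -0.8 0 0 0 0 0.5;-0.7 -0.8 0 0 0 0 0.5;-0.7 0 0 0 0 0 0.5;-0.7 0 0 0 0 0 0.5;-0.7 0 0 0 0 0 0.5;-0.7 0 0 0 0 0 0.5;-0.7 0 0 0 0 0 0.5;0 0 0 0 0 0 0.5")

```text
time_s: 3.1
position: [0.584, -0.0349, 0.2304]
ee_rot: [0.0, -0.094, 0.996, 0.0]
contact_force: [-1.1, 0.2, -0.8]
grip_width: 0.499
grasp_force: 0.0
```

```bash
cat >> h.py <<'E'
def to(x,y,z=None):
    from scipy.spatial.transform import Rotation as Ro
    o=arm.get_obs(); q=o["ee_rot"]; M=Ro.from_quat([q[1],q[2],q[3],q[0]])
    d=np.array([x,y,o["position"][2] if z is None else z])-o["position"]
    print("t",o["time_s"],"pos",o["position"].round(4),"units",(M.inv().apply(d)/.03).round(2)); print(M.as_matrix().round(3).tolist())
E
python3 - <<'E'
from h import *
to(.618,-.0415,.060)
p,d,W=pts("wrist"); cv2.imwrite("pics/w1.png",p[:,:,::-1])
m=(p.max(2)<60)&(abs(W[...,2]-.080)<.008); q=W[m]
n,l,s,c=cv2.connectedComponentsWithStats(m.astype(np.uint8))
for i in range(1,n):
    if s[i,4]>150: q=W[l==i]; r=cv2.minAreaRect((q[:,:2]*1000).astype(np.float32)); print(s[i],r,np.median(q,0).round(4))
E
```

```text
t 3.1 pos [ 0.584  -0.0349  0.2304] units [-1.07 -0.43  5.68]
[[-0.982, -0.188, 0.001], [-0.188, 0.982, 0.001], [-0.001, 0.001, -1.0]]
[ 298  192   16  107 1481] ((615.2352905273438, -39.992774963378906), (92.0695571899414, 12.485464096069336), 10.53439712524414) [ 0.6103 -0.0407  0.0824]
```

View pics/w1.png

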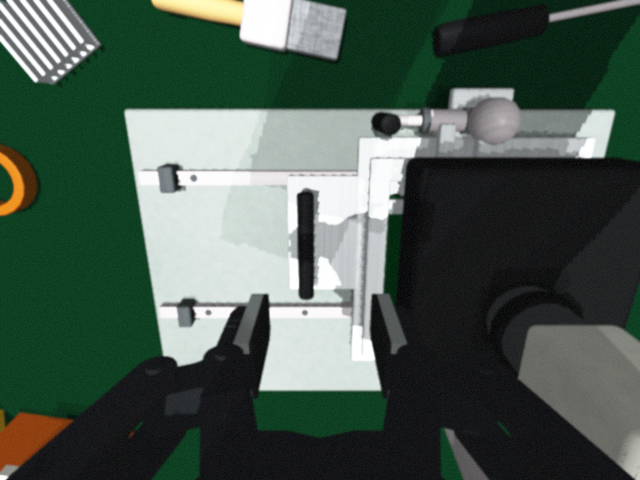

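Emit:
send_rows(plan="-0.55 -0.2 0 0 0 0 0.5;-0.5 -0.2 0 0 0 0 0.5;0 0 0.8 0 0 0 0.5;0 0 0.8 0 0 0 0.5;0 0 0.8 0 0 0 0.5;0 0 0.8 0 0 0 0.5;0 0 0.8 0 0 0 0.5;0 0 0.7 0 0 0 0.5;0 0 0.5 0 0 0 0.5;0 0 0.5 0 0 0 0.5;0 0 0 0 0 0 0.5;0 0 0 0 0 0 0.5")

```text
time_s: 4.15
position: [0.6132, -0.0421, 0.06]
ee_rot: [-0.001, -0.094, 0.996, 0.0]
contact_force: [0.1, 0.1, -0.5]
grip_width: 0.501
grasp_force: 0.0
```

Emit:
send_rows(plan="0 0 0 0 0 0 0;0 0 0 0 0 0 0;0 0 0 0 0 0 0;0 0 0 0 0 0 0;0 0 0 0 0 0 0;0 0 0 0 0 0 0")

```text
time_s: 4.65
position: [0.6151, -0.0428, 0.0618]
ee_rot: [0.001, -0.093, 0.996, -0.0]
contact_force: [-0.9, 1.6, 5.2]
grip_width: 0.14
grasp_force: 58.5
```

Emit:
send_rows(plan="0 -0.2 0 0 0 0 0;0 -0.4 0 0 0 0 0;0 -0.5 0 0 0 0 0;0 -0.5 0 0 0 0 0;0 -0.5 0 0 0 0 0;0 -0.5 0 0 0 0 0;0 -0.5 0 0 0 0 0;0 -0.5 0 0 0 0 0;0 -0.5 0 0 0 0 0;0 -0.5 0 0 0 0 0;0 -0.4 0 0 0 0 0;0 -0.2 0 0 0 0 0")

```text
time_s: 5.65
position: [0.6445, -0.1979, 0.0618]
ee_rot: [0.001, -0.093, 0.996, -0.001]
contact_force: [-0.9, 3.3, 8.3]
grip_width: 0.141
grasp_force: 59.2
```

Emit:
send_rows(plan="0 -0.2 0 0 0 0 0;0 -0.15 0 0 0 0 0;0 -0.1 0 0 0 0 0;0 -0.1 0 0 0 0 0;0 -0.1 0 0 0 0 0;0 0 0 0 0 0 0;0 0 0 0 0 0 0")

```text
time_s: 6.23
position: [0.6462, -0.2072, 0.0616]
ee_rot: [0.0, -0.096, 0.995, 0.007]
contact_force: [-6.2, 33.5, 20.3]
grip_width: 0.139
grasp_force: 61.1
```

Emit:
send_rows(plan="0 0.1 0 0 0 0 0;0 0 0 0 0 0 0.45;0 0 0 0 0 0 0.45;0 0 0 0 0 0 0.45;0 0 -0.4 0 0 0 0.45;0 0 -0.8 0 0 0 0.45;0 0 -0.8 0 0 0 0.45;0 0 -0.8 0 0 0 0.45;0 0 -0.8 0 0 0 0.45;0 0 -0.8 0 0 0 0.45;0 0 -0.6 0 0 0 0.45;0 0 0 0 0 0 0.45")

```text
time_s: 7.23
position: [0.6482, -0.2139, 0.2159]
ee_rot: [0.003, -0.093, 0.996, -0.002]
contact_force: [0.2, 0.0, 0.2]
grip_width: 0.451
grasp_force: 0.0
```

```bash
python3 - <<'E'
from h import *
to(.540,-.170,.089)
p,d,W=pts("wrist"); cv2.imwrite("pics/w2.png",p[:,:,::-1])
for n in("wrist","top","scene"):
    if n!="wrist": p,d,W=pts(n)
    m=(p.max(2)<70)&(np.hypot(W[...,0]-.54,W[...,1]+.17)<.03)&(W[...,2]>.08)&(W[...,2]<.14); q=W[m]
    if len(q):
        t=q[q[:,2]>.112]; print(n,len(q),np.median(q,0).round(4),q.min(0).round(4),q.max(0).round(4),"top",len(t),((t.min(0)+t.max(0))/2).round(4) if len(t) else "")
    m=(p.max(2)<60)&(abs(W[...,2]-.080)<.008)&(np.hypot(W[...,0]-.648,W[...,1]+.208)<.06)
    if m.sum()>50: print("bar",cv2.minAreaRect((W[m][:,:2]*1000).astype(np.float32)))
E
```

```text
t 7.2333 pos [ 0.6482 -0.2139  0.2159] units [3.3  2.12 4.2 ]
[[-0.983, -0.185, 0.007], [-0.185, 0.983, -0.003], [-0.006, -0.004, -1.0]]
wrist 819 [ 0.5385 -0.1718  0.1233] [ 0.5309 -0.1759  0.0801] [ 0.5442 -0.1626  0.1263] top 574 [ 0.5375 -0.1692  0.1192]
bar ((647.9102783203125, -205.60902404785156), (93.88275146484375, 13.031120300292969), 10.19124698638916)
scene 122 [ 0.542  -0.1685  0.1092] [ 0.5302 -0.1748  0.0808] [ 0.5478 -0.1615  0.1275] top 53 [ 0.538  -0.1681  0.1202]
bar ((647.9443969726562, -206.0180206298828), (97.09601593017578, 13.254350662231445), 11.665913581848145)
```

View pics/w2.png

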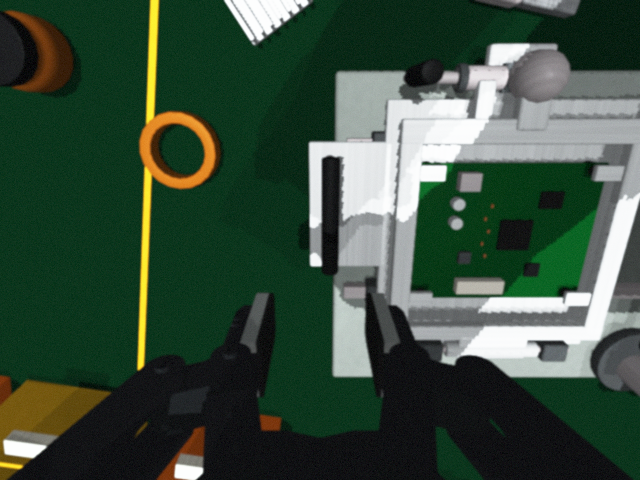

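Emit:
send_rows(plan="0.6 0.4 0 0 0 0 0.5;0.7 0.45 0 0 0 0 0.5;0.7 0.45 0 0 0 0 0.5;0.7 0.45 0 0 0 0 0.5;0.6 0.4 0 0 0 0 0.5;0 0 0 0 0 0 0.5;0 0 0.8 0 0 0 0.5;0 0 0.8 0 0 0 0.5;0 0 0 0 0 0 0.5;0 0 0 0 0 0 0.5")

```text
time_s: 8.22
position: [0.5363, -0.1672, 0.1611]
ee_rot: [-0.002, -0.093, 0.996, 0.001]
contact_force: [-0.0, -0.1, 1.2]
grip_width: 0.501
grasp_force: 0.0
```

```bash
python3 - <<'E'
from h import *
to(.538,-.169,.089)
p,d,W=pts("wrist"); cv2.imwrite("pics/w3.png",p[:,:,::-1])
E
```

```text
t 8.2167 pos [ 0.5363 -0.1672  0.1611] units [-0.05 -0.07  2.4 ]
[[-0.983, -0.186, -0.003], [-0.186, 0.983, 0.001], [0.003, 0.002, -1.0]]
```

View pics/w3.png

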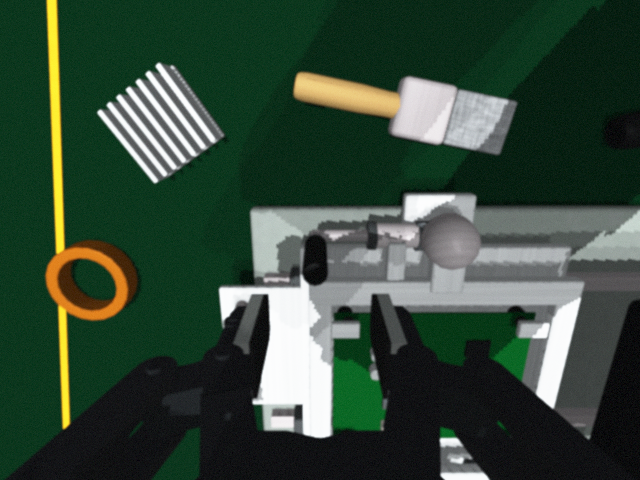

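The grip's top is at about (315,270), centred between the fingers (columns 255 and 385), so I descend and close.

Emit:
send_rows(plan="-0.05 -0.05 0.4 0 0 0 0.5;0 0 0.5 0 0 0 0.5;0 0 0.5 0 0 0 0.5;0 0 0.5 0 0 0 0.5;0 0 0.4 0 0 0 0.5;0 0 0.1 0 0 0 0.5;0 0 0 0 0 0 0.5;0 0 0 0 0 0 0.5")

```text
time_s: 8.93
position: [0.5398, -0.1691, 0.0914]
ee_rot: [0.001, -0.093, 0.996, -0.0]
contact_force: [0.2, 0.9, 0.8]
grip_width: 0.501
grasp_force: 0.0
```

Emit:
send_rows(plan="0 0 0 0 0 0 0;0 0 0 0 0 0 0;0 0 0 0 0 0 0;0 0 0 0 0 0 0;0 0 0 0 0 0 0;0 0 0 0 0 0 0")

```text
time_s: 9.43
position: [0.5396, -0.169, 0.0912]
ee_rot: [0.001, -0.093, 0.996, -0.0]
contact_force: [-0.6, -0.5, 6.5]
grip_width: 0.144
grasp_force: 58.4
```

Emit:
send_rows(plan="0 -0.1 0 0 0 0 0;0 -0.15 0 0 0 0 0;0 -0.15 0 0 0 0 0;0 -0.1 0 0 0 0 0;0 -0.05 0 0 0 0 0;0 0 0 0 0 0 0;0 0 0 0 0 0 0")

```text
time_s: 10.02
position: [0.5423, -0.1835, 0.091]
ee_rot: [0.001, -0.094, 0.996, 0.001]
contact_force: [-0.7, 8.1, 9.1]
grip_width: 0.141
grasp_force: 58.9
```

Emit:
send_rows(plan="0 -0.05 0 0 0 0 0;0 0 0 0 0 0 0;-0.02 0 -0.19 0 0.24 0 0;-0.02 0 -0.19 0 0.24 0 0;-0.02 0 -0.19 0 0.24 0 0;-0.02 0 -0.19 0 0.24 0 0;0 0 0 0 0 0 0")

```text
time_s: 10.6
position: [0.5455, -0.1837, 0.1131]
ee_rot: [-0.051, -0.094, 0.994, -0.003]
contact_force: [-0.8, 8.7, -1.9]
grip_width: 0.141
grasp_force: 58.7
```

Emit:
send_rows(plan="-0.02 0 -0.19 0 0.24 0 0;-0.02 0 -0.19 0 0.24 0 0;-0.02 0 -0.19 0 0.24 0 0;-0.02 0 -0.19 0 0.24 0 0;-0.02 0 -0.19 0 0.24 0 0;-0.02 0 -0.19 0 0.24 0 0;-0.02 0 -0.19 0 0.24 0 0;-0.02 0 -0.19 0 0.24 0 0;-0.02 0 -0.19 0 0.24 0 0;-0.02 0 -0.19 0 0.24 0 0;-0.02 0 -0.19 0 0.24 0 0;0 0 0 0 0 0 0")

```text
time_s: 11.6
position: [0.5654, -0.1798, 0.172]
ee_rot: [-0.188, -0.092, 0.978, -0.016]
contact_force: [-4.4, 7.5, -0.3]
grip_width: 0.142
grasp_force: 58.9
```

Emit:
send_rows(plan="-0.02 0 -0.19 0 0.24 0 0;-0.02 0 -0.19 0 0.24 0 0;-0.02 0 -0.19 0 0.24 0 0;0 0 0 0 0 0 0;0 0 0 0 0 0 0;0 0 0 0 0 0 0;0 0 0 0 0 0 0;0 0 0 0 0 0 0")

```text
time_s: 12.27
position: [0.5734, -0.1785, 0.1867]
ee_rot: [-0.224, -0.091, 0.97, -0.019]
contact_force: [-2.0, 8.1, -2.2]
grip_width: 0.143
grasp_force: 59.0
```

```bash
python3 - <<'E'
from h import *
p,d,W=pts("scene"); cv2.imwrite("pics/s4.png",p[:,:,::-1])
o=arm.get_obs(); print(abs(o["joint_vel"]).max(),o["ee_rot"])
p,d,W=pts("top"); m=(p.max(2)<60)&(abs(W[...,2]-.080)<.008)&(np.hypot(W[...,0]-.648,W[...,1]+.208)<.06)
print("bar",m.sum(),cv2.minAreaRect((W[m][:,:2]*1000).astype(np.float32)) if m.sum() else "")
E
```

```text
0.001429516801177828 [-0.22391208 -0.09133339  0.97013219 -0.01910827]
bar 0
```

View pics/s4.png

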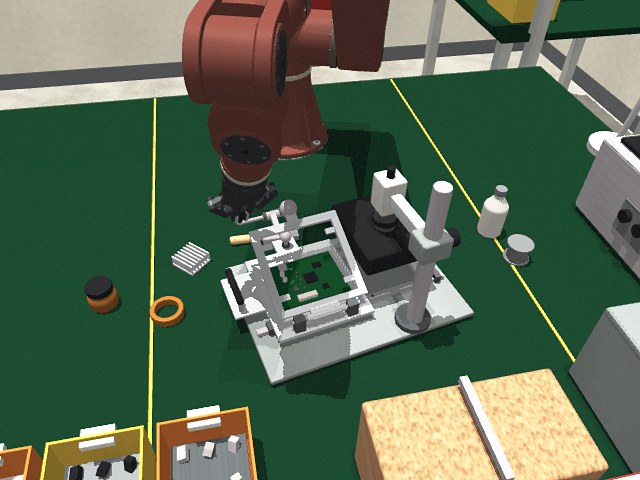

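The frame stands open with the dome at (289,208), clear of the ball at (285,240). The carriage is still out with its bar at (235,285), and the arm is still.

```bash
python3 -c "
from rig import arm
print(arm.close_job())"
```

```text
the job is handed in; nothing more can be done
None
```

The job is handed in, with no verdict returned: I pulled the carriage out to its stop, pulled the latch, and the gripper is holding the frame open at about 25°, with no bystander touched as far as the pictures and forces show.

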